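# Clamp a wallet in the edge-finishing jig

### The arm

A 6-joint arm with a two-finger parallel gripper is mounted at the origin on a cart in front of the work surface, level with it; the furniture and walls round the work are solid. World frame = base frame: x ahead of the robot, y to its left, z up, the work surface at z = 0. Lengths are in m, angles in rad, forces in N, time in s.
With the tool pointing down it reaches from about 0.35 to 0.775 m from the base axis. Payload 7.3 kg.
Tool frame: the origin (TCP) lies at the centre of the arm's flange, where the gripper is bolted on; the fingertips stand 178 mm ahead of it and the grasp point (between the pads) lies 159 mm ahead of it; z points along the fingers, y is the line along which they close (so a half turn about z gives the same grasp; the last joint's range is limited). The gripper opens to 92 mm and grips with 3 to 60 N. Pads are 19 mm wide; open, the fingers measure 130 mm over their backs; the gripper's body (75 mm by 190 mm) begins 47 mm behind the grasp point.
Start: joints at [-1.451, 0.342, 1.524, -0, 1.275, -0.146], TCP at [0.138, -0.507, 0.405] pointing down, gripper open.
Joint ranges: [-2.53, 2.53], [-0.77, 2.02], [0.04, 2.7], [-1, 4.14], [0.28, 2.66], [-3.11, 3.11]. Speed limits (rad/s): [2.57, 2.57, 3.14, 3.14, 3.14, 3.14].

### API

Orientations are given as [roll, pitch, yaw] about the fixed x, y, z axes, in that order (R = Rz(yaw) Ry(pitch) Rx(roll)).
In Python, from cell import telemetry, vision, ticket gives the robot as it stands.
- The arm moves only by the shell command python3 -m crank 'ROWS' [FORCE]. ROWS is JSON, a list of rows, each a list of 5 numbers: the gripper command: -1 is shut, 1 is fully open, values between are in proportion, then the shift along the tool's x, y, z in mm, then the turn about the tool's z in rad. In form: [[fingers, dx, dy, dz, roll], ...]. A call has 1 to 12 rows; each row is the pose to reach, as a shift and turn from the pose commanded when the call began, along the tool's axes at that moment; what a row does not reach only later rows make up. A row lasts 1/12 s, in which the tool goes at most 41.7 mm and 7.16 degrees, less where a joint would pass 70% of its speed; a pose out of reach is approached as far as the arm can. A call with a gripper value outside its range is refused whole. The fingers move at their own pace and stop on an object; FORCE is the grip in N (left out, the last holds). Time passes only in rows, so rows that repeat a pose let the fingers close. It gives the time, the measured TCP pose, the force, the opening and the grip force at its end, in the units of the state.
- telemetry.observe(): the state, without advancing time (a new reading comes with each control period).
- vision.read_camera(name): name is "scene" or "side" or "wrist"; returns (picture, depth): 480x640x3 uint8, red, green, blue; 480x640 float32, m along the optical axis (not along the pixel's ray), 0 where there is no reading.
- vision.get_calibration(name): a dict with "camera_matrix" (3x3 intrinsics, pixels), "dist" ([k1, k2, p1, p2, k3] as OpenCV has them; the pictures are not rectified), "rvec" (rotation vector, rad) and "tvec" (3), from world to camera coordinates, as OpenCV has them. Camera axes: x right, y down, z forward; pixel columns grow to the right and rows downward; lengths in m; the calibration is good to about 2 mm. A picture is of the moment at which its call begins: read the wrist's pose just before it. get_calibration takes no time and is no camera call; for the wrist camera it gives the pose at the moment of the call.
- ticket.hand_in(): hands the job in; it is judged then, once.
The state is a dict: "time": time; "qpos": joint angles; "qvel": joint speeds; "joint_efforts": joint torques, N m; "tool_pos": TCP position; "tool_rot": TCP orientation; "contact_force": force on the tool from outside, world axes, zero at the start; "torque": the same for the moment, N m; "opening": finger opening in m; "grip_force": force on a finger pad.
Only numpy, scipy, OpenCV 4.12 (cv2) and the standard library are available. Lean on these libraries where they do the work, as an engineer would, in place of code of your own. Each camera call takes 0.05 s, during which the arm holds its last target. There are 200 camera calls.

### The job

The small tan wallet is to be held in the bench jig so that its edges can be bevelled and waxed. With your fingertips push it over the board until it lies flush against both metal fences in the corner; then push the red clamp handle over past its centre until it snaps into its locked position and the rubber foot holds the wallet down, and come away. Only push, gently: do not grip or lift anything, and leave the beveler, the wax cake and the dye bottle where they are.

Things in the scene. Friction and masses are not known exactly. Their poses are not given: they have to be found in the camera images.
- jig: Jig screwed to the bench: plywood board 160 x 290 x 12 mm with two aluminium fences and a toggle clamp. Origin: centre of the board's underside, on the bench (z = 0). Jig x points away from the robot, across the board; jig y to the left, along the board, toward the clamp; z up. (A tall lever press stands far right on the bench; tools hang 0.58 m ahead, from 0.38 m up.)
- fence_corner (a point): Corner between the fences, on the board's top; jig x = +50, y = 0, z = 12 mm; its axes are the jig's. The back fence's stop face is the plane x = 50 mm and faces -x (it runs from y = -139 to -7 mm); the side fence's is the plane y = 0 and faces -y (x = -74 to +38 mm). Both are 14 mm thick and 9 mm high.
- wallet_center (a point): Centre of the wallet, half-way up. Folded tan and brown leather wallet, loose but stiff, about 70 g, 68 mm along its own x, 92 mm along its own y (spine at +y, to the right), 15 mm thick, its sides drawn in a little toward the top. It lies flat on the board, turned up to 15 degrees. Home in the corner its centre is at jig x = +16, y = -46 mm.
- clamp_pivot (a point): Pivot of the clamp handle, at jig x = 0, y = +102, z = 40 mm, axes as the jig's; the handle swings in the jig's y-z plane about it. The open clamp's bar stands up steeply over jig y = +40 to 0 mm, up to 150 mm above the bench; its spindle and rubber foot point from there to the right, as far as jig y = -15 mm at about 100 to 130 mm height.
- handle_tip (a point): Centre of the 20 mm ball at the end of the red clamp handle, 102 mm from its pivot. The grip is a red bar 18 mm thick over the last 55 mm. Open, the handle leans back to the left, 41 degrees from upright, this point 117 mm above the bench; locked, it leans 22 degrees the other way, toward the wallet, this point 135 mm above the bench.
- clamp_handle (a joint): Handle angle: 0 = open (leaning back to the left, where it stays), 1.10 rad = locked at its stop. Grows as the handle is pushed to the right (jig -y). From about 0.4 rad its weight carries it on to about 0.77, where the foot rests on the wallet; then the foot's spring resists, up to about 5 N at the tip, until dead centre near 0.97 rad, beyond which the handle snaps to its stop by itself.
- foot_face (a point): Middle of the underside of the clamp's black rubber foot, 24 mm across, which comes down on the wallet as the handle goes over, 36 mm to the right of the side fence's stop face.
- clamp_foot: The rubber foot with its sprung spindle; same origin as foot_face.
- wallet: The wallet; origin at the centre of its underside.
- beveler: Edge beveler, a tool with a wooden handle, 24 x 138 x 24 mm, lying on the bench in front of the jig's clamp end. Origin at the underside, long side along its own y. Bystander.
- wax: Yellow cake of wax, 48 mm across, 18 mm high, on the bench to the right of the jig. Origin under its centre. Bystander.
- dye_bottle: Dark dye bottle with black cap, 43 mm across, 83 mm high, on the bench to the right of the jig. Origin under its centre. Bystander.
There are look-alikes about, which are no part of the job. What is shaped like the wallet but orange is not meant.

How it is judged:
On the way, in this order (a step that is already met when the one before it is completed fails the run):
1. the wallet lies flush against both fences while the clamp is still open (x of wallet_center in the frame of jig above 0.013 m and y of wallet_center in the frame of jig above -0.049 m and angle between the x axis of wallet_center and the x axis of jig, either way round below 0.05 rad and value of joint clamp_handle below 0.4 rad), for 0.2 s.
2. the clamp handle is over and locked, its foot pressing the wallet (value of joint clamp_handle above 1.06 rad and contact force between clamp_foot and wallet above 4 N), for 0.2 s.
At the end, for the whole second after the job is handed in: The handle is locked past centre (joint above 1.06 rad), the rubber foot presses the wallet with more than 4 N, and the wallet lies at rest within 3 mm of both fences and square to them within 0.05 rad (all of step 2 and x of wallet_center in the frame of jig above 0.013 m and y of wallet_center in the frame of jig above -0.049 m and angle between the x axis of wallet_center and the x axis of jig, either way round below 0.05 rad and linear speed of wallet below 0.01 m/s); the robot touches nothing.
It fails at once if the wallet is lifted or tipped (z of wallet_center in the frame of jig above 0.032 m or angle between wallet's own z axis and vertical above 0.25 rad).
It fails at once if the wallet is pushed or squeezed hard by the fingers (over 40 N) (contact force between the fingers and wallet above 40 N).
It fails at once if the clamp is forced (over 40 N on the handle) (contact force between the fingers and clamp_handle above 40 N).
It fails at once if the beveler, wax or bottle is moved or tipped (distance of any of beveler, wax, dye_bottle from where it was at the start of the episode above 0.02 m or angle between dye_bottle's own z axis and vertical above 0.3 rad).
It also fails if it takes over 64 s, if anything falls off the work surface, if the arm or the gripper's body presses on something with over 40 N, if the wrist force passes 120 N, or if a joint passes its speed limit or range.

## Working session

There is one attempt and no reset: what is moved stays moved. The work goes in short steps, Python scripts to look and compute and a shell command to move; the robot and the scene stay as the last step left them, time stands still between calls to the robot, and variables do not carry over. Pictures are saved under pics/ and viewed, at most 10 in all, crops included, and the job is handed in when it is done.

```bash
mkdir -p pics; cat > h.py <<'E'
import numpy as np, cv2
from cell import telemetry, vision, ticket
def cap(n):
    p,d=vision.read_camera(n); c=vision.get_calibration(n); return p,d,c
def world(c,uv,d=None,z=None):
    K=np.array(c["camera_matrix"],float);D=np.array(c["dist"],float)
    R=cv2.Rodrigues(np.array(c["rvec"],float))[0];t=np.array(c["tvec"],float).ravel()
    uv=np.array(uv,float).reshape(-1,1,2)
    n=cv2.undistortPoints(uv,K,D).reshape(-1,2); r=np.c_[n,np.ones(len(n))]
    if d is not None: return (r*np.asarray(d).reshape(-1,1)-t)@R
    o=-R.T@t; w=r@R; return o+w*((z-o[2])/w[:,2])[:,None]
def save(p,f): cv2.imwrite(f,cv2.cvtColor(p,cv2.COLOR_RGB2BGR))
E
python3 - <<'E'
from h import *
a,_,_=cap("scene");save(a,"pics/s.png");b,_,_=cap("side");save(b,"pics/d.png")
s=telemetry.observe();print(s)
E
```

```text
{'time': 0.1, 'qpos': array([-1.45097856e+00,  3.42673877e-01,  1.52488954e+00, -9.28389100e-06,
        1.27538749e+00, -1.46006306e-01]), 'qvel': array([-4.68362690e-06, -2.43362914e-03, -3.29560371e-03,  1.35673976e-03,
       -1.20735881e-03,  3.36675453e-04]), 'joint_efforts': array([ 1.85605873e-03, -4.32003736e+01, -2.44696552e+01,  7.19701289e-02,
        5.26245323e-02, -3.89645811e-05]), 'tool_pos': array([ 0.13792418, -0.5064496 ,  0.40411463]), 'tool_rot': array([-3.14024756e+00, -1.88825448e-04,  2.65826659e-01]), 'contact_force': array([-0.35598665,  0.9076767 ,  0.27154243]), 'torque': array([-0.02078301, -0.00140356, -0.0407847 ]), 'grip_force': 0.0, 'opening': 0.09153599946773945}
```

View pics/s.png

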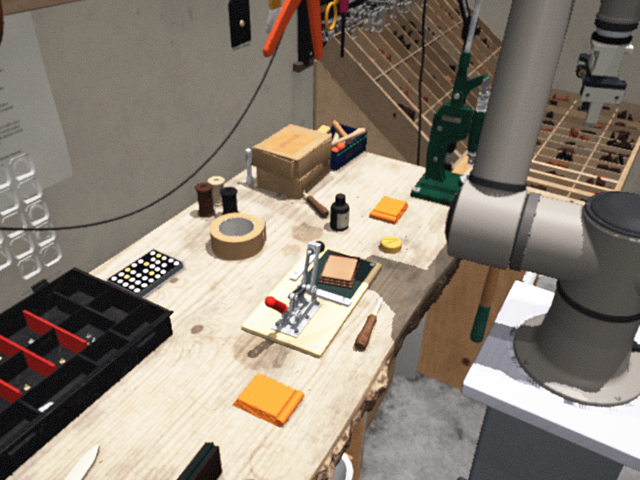

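View pics/d.png

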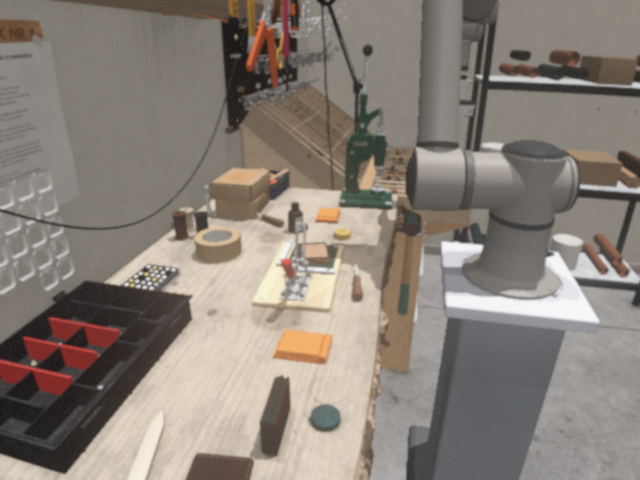

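The scene view shows the jig around (315,300), with the wallet at (340,270) and the red ball at (270,302). The beveler is at (366,332), the wax at (390,243) and the bottle at (340,212). I'll zoom in and take depth points.

```bash
python3 - <<'E'
from h import *
p,d,c=cap("scene");np.savez("sc.npz",p=p,d=d)
save(cv2.resize(p[190:370,230:430],None,fx=4,fy=3.3333,interpolation=cv2.INTER_CUBIC)[:600],"pics/z.png")
for n,uv in dict(wal=(341,269),bottle=(340,198),wax=(391,241),bev=(367,330),ball=(270,302)).items(): print(n,world(c,[uv],[d[uv[1],uv[0]]]).round(3))
E
```

```text
wal [[0.451 0.029 0.025]]
bottle [[ 0.545 -0.132  0.078]]
wax [[ 0.413 -0.128  0.014]]
bev [[0.331 0.151 0.017]]
ball [[0.449 0.275 0.121]]
```

View pics/z.png

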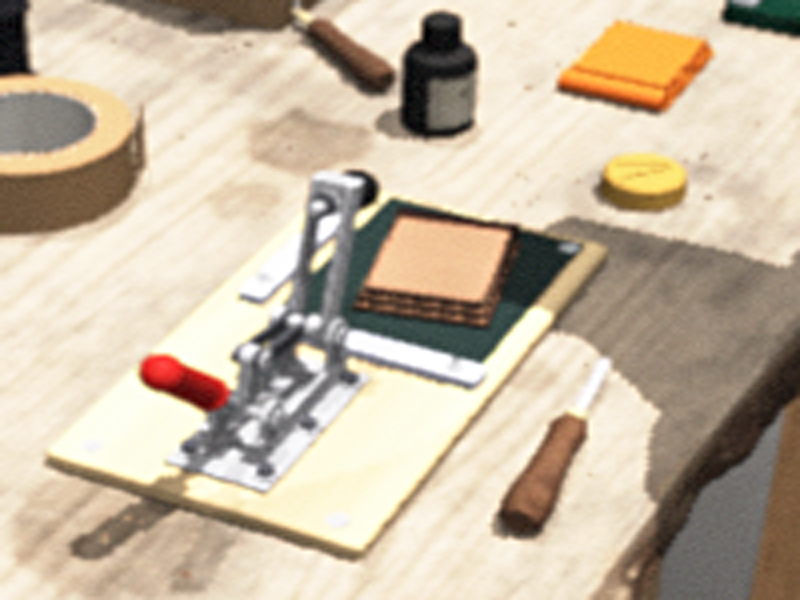

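The zoom shows board corners (zoom px) at (48,457), (360,548), (605,250) and (392,198). The wallet's top corners are at about (400,212), (520,225), (492,308) and (357,292), and the ball is at (160,372).

```bash
python3 - <<'E'
from h import *
c=vision.get_calibration("scene")
f=lambda L,z: world(c,[(x/4+230-.4,y/3.3333+190-.4) for x,y in L],z=z)
B=f([(48,457),(360,548),(605,250),(392,198)],.012);print(B.round(4))
y=(B[0]+B[1]-B[2]-B[3])[:2];yaw=np.arctan2(y[1],y[0])-np.pi/2;C=B.mean(0)[:2]
x=(B[0]+B[3]-B[1]-B[2])[:2];print("ctr",C,"yaw",yaw,np.arctan2(x[1],x[0]))
W=f([(400,212),(520,225),(492,308),(357,292)],.027)
R=np.array([[np.cos(yaw),-np.sin(yaw)],[np.sin(yaw),np.cos(yaw)]])
print("wallet jig",((W[:,:2]-C)@R).round(4), "mean",((W.mean(0)[:2]-C)@R))
print("ball",(f([(160,372)],.117)[0,:2]-C)@R, "fence",(f([(340,340),(484,375),(240,293)],.021)[:,:2]-C)@R)
print("tip world",C+R@[0,.169])
E
```

```text
[[ 0.5289  0.2547  0.012 ]
 [ 0.3759  0.2402  0.012 ]
 [ 0.3962 -0.0416  0.012 ]
 [ 0.5168 -0.0317  0.012 ]]
ctr [0.45441997 0.10537864] yaw 0.01441077087474918 0.08909673079631239
wallet jig [[ 0.0397 -0.1087]
 [-0.0196 -0.1284]
 [-0.0442 -0.0489]
 [ 0.0193 -0.0284]] mean [-0.00117876 -0.07859331]
ball [0.00146814 0.16492459] fence [[ 0.00806803  0.00728103]
 [-0.06499635 -0.00063803]
 [ 0.07185323 -0.0049323 ]]
tip world [0.45198464 0.27436109]
```

```bash
python3 -m crank '[[-0.35,20,-17,-2,-0.115],[-0.35,40,-33,-4,-0.23],[-0.35,61,-50,-6,-0.345],[-0.35,81,-67,-8,-0.46],[-0.35,101,-83,-10,-0.575],[-0.35,121,-100,-12,-0.69],[-0.35,142,-117,-14,-0.805],[-0.35,162,-133,-16,-0.92],[-0.35,182,-150,-18,-1.035],[-0.35,202,-167,-20,-1.15],[-0.35,223,-183,-22,-1.265],[-0.35,243,-200,-25,-1.385]]' 10
python3 - <<'E'
from h import *
print(telemetry.observe()["tool_rot"],telemetry.observe()["tool_pos"])
c=vision.get_calibration("wrist");R=cv2.Rodrigues(np.array(c["rvec"]))[0];print(-R.T@np.array(c["tvec"]).ravel(),R[2])
E
```

```text
time: 1.15
tool_pos: [0.3204, -0.2486, 0.4296]
tool_rot: [-3.141, -0.0, 1.656]
contact_force: [0.8, -0.0, 0.7]
opening: 0.03
grip_force: 0.0
[-3.14134020e+00 -3.22276491e-04  1.65629371e+00] [ 0.32036129 -0.24856044  0.42959784]
[ 0.31365091 -0.17137713  0.40980592] [ 0.02432711 -0.28507493 -0.95819647]
```

```bash
python3 -m crank '[[-0.35,26,15,0,0],[-0.35,52,30,0,0],[-0.35,78,45,0,0],[-0.35,104,60,0,0],[-0.35,130,75,0,0],[-0.35,156,90,0,0],[-0.35,182,105,0,0],[-0.35,208,120,0,0],[-0.35,234,135,0,0],[-0.35,260,150,0,0],[-0.35,287,165,0,0],[-0.35,287,165,0,0]]'
python3 - <<'E'
from h import *
p,d,c=cap("wrist");save(p,"pics/w1.png");np.savez("w1.npz",p=p,d=d,**{k:np.array(v) for k,v in c.items()})
E
```

```text
time: 2.15
tool_pos: [0.4626, 0.0532, 0.4294]
tool_rot: [3.141, -0.002, 1.654]
contact_force: [-0.7, -0.3, 0.4]
opening: 0.03
grip_force: 0.0
```

View pics/w1.png

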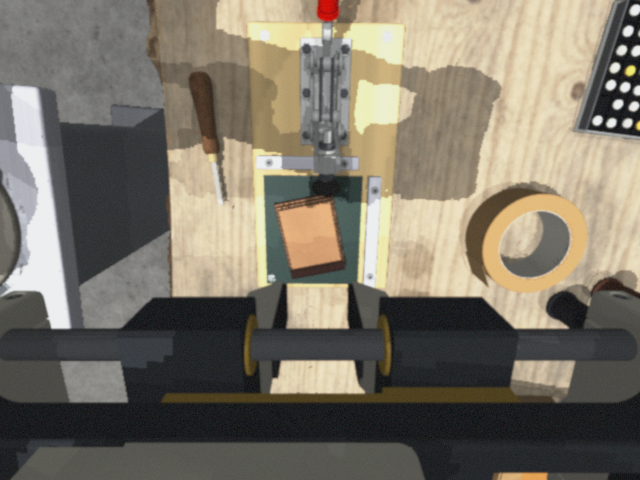

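The wrist view shows the board's far corners at (250,24) and (404,24). The side fence face is near row 169, the back fence face near col 367, and the wallet's top corners are about (277,209), (329,197), (343,262) and (292,275).

```bash
python3 - <<'E'
from h import *
s=dict(np.load("w1.npz"));c=s
B=world(c,[(250,24),(404,24),(258,280),(388,280)],z=.012)[:,:2];print(B.round(4))
e=world(c,[(258,169),(358,169),(369,180),(365,280)],z=.021)[:,:2];print("faces",e.round(4))
x=B[1]-B[0];l=B[0]-B[2];r=B[1]-B[3]
print("yaws",np.arctan2(x[1],x[0]),np.arctan2(-l[0],l[1]),np.arctan2(-r[0],r[1]),np.arctan2(*(e[1]-e[0])[::-1]),np.arctan2(-(e[2]-e[3])[0],(e[2]-e[3])[1]),"w",np.linalg.norm(x))
# wallet by mask
hsv=cv2.cvtColor(s["p"],cv2.COLOR_RGB2HSV)
m=((hsv[...,0]<20)&(hsv[...,1]>80)&(hsv[...,2]>130)).astype(np.uint8);m[:185]=0;m[283:]=0;m[:,:265]=0;m[:,360:]=0
cs=max(cv2.findContours(m,0,1)[0],key=cv2.contourArea);W=world(c,cs.reshape(-1,2),z=.027)[:,:2]
R=cv2.minAreaRect((W*1000).astype(np.float32));print("wallet top",R)
g=(hsv[...,0]<6)|(hsv[...,0]>174);g=(g&(hsv[...,1]>180)&(hsv[...,2]>120));g[40:]=0
v,u=np.nonzero(g);print("red",u.min(),u.max(),v.min(),v.max(),world(c,[(u.mean(),v.max()-9)],z=.117))
E
```

```text
[[ 0.3789  0.233 ]
 [ 0.5328  0.2459]
 [ 0.3966 -0.0433]
 [ 0.556  -0.0299]]
faces [[ 0.3933  0.0917]
 [ 0.5024  0.1009]
 [ 0.5159  0.09  ]
 [ 0.5261 -0.0286]]
yaws 0.08344699457206484 0.06401896089439699 0.08395567090249016 0.08363493609487452 0.08588240608834918 w 0.15444065481244873
wallet top ((455.674072265625, 26.21373748779297), (64.34625244140625, 78.32051849365234), 16.133892059326172)
red 317 338 0 20 [[0.45537403 0.21854358 0.117     ]]
```

Jig yaw is about 0.084, with its origin near (0.465, 0.098). The wallet centre is near jig (-16, -72) and turned about 11°. I'll go down to its right (-y) side with two fingers spread along x.

```bash
python3 -m crank '[[-0.35,-35,0,0,0],[-0.35,-70,0,0,0],[-0.35,-108,0,10,0],[-0.35,-108,0,40,0],[-0.35,-108,0,70,0],[-0.35,-108,0,100,0],[-0.35,-108,0,130,0],[-0.35,-108,0,160,0],[-0.35,-108,0,185,0],[-0.35,-108,0,205,0],[-0.35,-108,0,220,0],[-0.35,-108,0,232,0]]'
python3 - <<'E'
from h import *
p,d,c=cap("wrist");save(p,"pics/w2.png")
E
```

```text
time: 3.2
tool_pos: [0.4692, -0.0589, 0.1962]
tool_rot: [-3.139, -0.001, 1.65]
contact_force: [-0.5, 0.2, 0.6]
opening: 0.0301
grip_force: 0.0
```

View pics/w2.png

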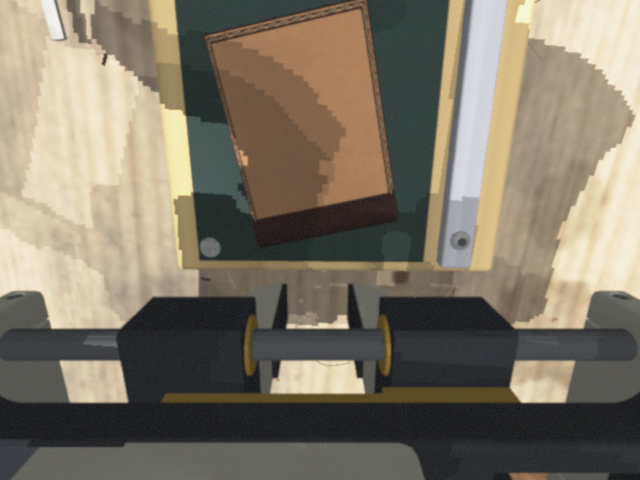

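The wallet's near edge runs from (258,245) to (397,218), and the fingers stand just behind it, clear of it. Next is the push in +y.

```bash
python3 -m crank '[[-0.35,6,0,0,0],[-0.35,12,0,0,0],[-0.35,16,0,0,0],[-0.35,20,0,0,0],[-0.35,24,0,0,0],[-0.35,28,0,0,0],[-0.35,32,0,0,0],[-0.35,35,0,0,0],[-0.35,38,0,0,0],[-0.35,41,0,0,0],[-0.35,43,0,0,0],[-0.35,45,0,0,0]]'
python3 -m crank '[[-0.35,2,0,0,0],[-0.35,3,0,0,0],[-0.35,4,0,0,0],[-0.35,4,0,0,0]]'
python3 - <<'E'
from h import *
p,d,c=cap("wrist");save(p,"pics/w3.png");np.savez("w3.npz",p=p,d=d,**{k:np.array(v) for k,v in c.items()})
E
```

```text
time: 4.25
tool_pos: [0.4664, -0.0131, 0.1977]
tool_rot: [-3.142, 0.0, 1.651]
contact_force: [0.4, -0.9, -0.2]
opening: 0.0299
grip_force: 0.2
time: 4.58
tool_pos: [0.4661, -0.0092, 0.1977]
tool_rot: [3.142, 0.0, 1.651]
contact_force: [-0.7, -0.2, 0.1]
opening: 0.0299
grip_force: 0.0
```

View pics/w3.png

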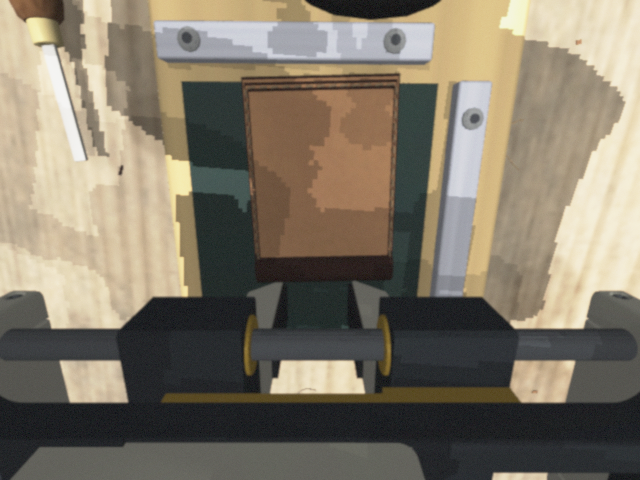

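The wallet is now square, with its far edge at row 76 and the fence face at row 62, so about 6 mm remain. I'll push gently.

```bash
python3 -m crank '[[-0.35,1,0,0,0],[-0.35,2,0,0,0],[-0.35,3,0,0,0],[-0.35,4,0,0,0],[-0.35,5,0,0,0],[-0.35,5,0,0,0]]'; python3 -m crank '[[-0.35,0.5,0,0,0],[-0.35,1,0,0,0],[-0.35,1,0,0,0]]'
```

```text
time: 5.13
tool_pos: [0.4657, -0.0043, 0.1977]
tool_rot: [-3.141, 0.0, 1.651]
contact_force: [0.4, -1.6, 0.4]
opening: 0.0301
grip_force: 0.4
time: 5.38
tool_pos: [0.4656, -0.0039, 0.1978]
tool_rot: [-3.141, 0.001, 1.651]
contact_force: [-0.8, -5.1, 0.3]
opening: 0.0299
grip_force: 3.0
```

The wallet seats on the side fence at about 5 N. Next I retreat, go round to the front (-x) side and shut the fingers.

```bash
python3 -m crank '[[-0.35,-5,0,0,0],[-0.6,-12,0,-10,0],[-1,-12,0,-30,0],[-1,-12,-15,-40,0],[-1,-5,-40,-40,0],[-1,10,-65,-40,0],[-1,25,-78,-40,0],[-1,39,-78,-40,0],[-1,39,-78,-25,0],[-1,39,-78,-8,0],[-1,39,-78,1,0],[-1,39,-78,1,0]]'
python3 - <<'E'
from h import *
p,d,c=cap("wrist");save(p,"pics/w4.png");np.savez("w4.npz",p=p,d=d,**{k:np.array(v) for k,v in c.items()})
E
```

```text
time: 6.38
tool_pos: [0.3843, 0.0294, 0.1955]
tool_rot: [-3.139, -0.001, 1.651]
contact_force: [0.1, -0.9, 0.4]
opening: 0.0004
grip_force: 0.0
```

View pics/w4.png

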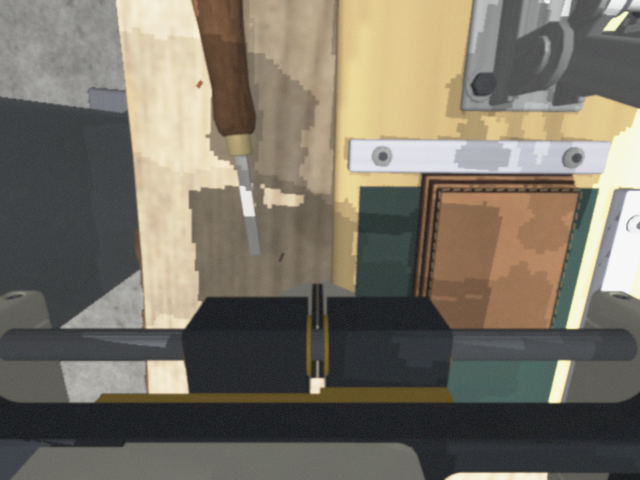

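The fingers stand left of the wallet: its side is at col 420 and the tool centre is at col 318. Now I push in +x.

```bash
python3 -m crank '[[-1,0,6,0,0],[-1,0,12,0,0],[-1,0,17,0,0],[-1,0,21,0,0],[-1,0,25,0,0],[-1,0,28,0,0],[-1,0,31,0,0],[-1,0,34,0,0],[-1,0,37,0,0],[-1,0,40,0,0],[-1,0,42,0,0],[-1,0,44,0,0]]';python3 -m crank '[[-1,0,1,0,0],[-1,0,2,0,0],[-1,0,3,0,0],[-1,0,3,0,0]]'
```

```text
time: 7.43
tool_pos: [0.4287, 0.0328, 0.1966]
tool_rot: [-3.141, 0.0, 1.651]
contact_force: [-1.4, -0.8, 0.4]
opening: 0.0004
grip_force: 0.5
time: 7.77
tool_pos: [0.4317, 0.0331, 0.1967]
tool_rot: [3.141, 0.0, 1.651]
contact_force: [-0.1, -0.8, 0.1]
opening: 0.0006
grip_force: 0.2
```

```bash
python3 -m crank '[[-1,0,0.7,0,0],[-1,0,1.4,0,0],[-1,0,2,0,0],[-1,0,2,0,0]]';python3 -m crank '[[-1,0,0.5,0,0],[-1,0,1,0,0],[-1,0,1,0,0]]'
python3 - <<'E'
from h import *
p,d,c=cap("wrist");save(p,"pics/w5.png");np.savez("w5.npz",p=p,d=d,**{k:np.array(v) for k,v in c.items()})
E
```

```text
time: 8.1
tool_pos: [0.4337, 0.0332, 0.1967]
tool_rot: [3.141, 0.0, 1.651]
contact_force: [-0.3, -0.3, 0.3]
opening: 0.0006
grip_force: 0.2
time: 8.35
tool_pos: [0.4347, 0.0333, 0.1967]
tool_rot: [3.141, 0.0, 1.651]
contact_force: [-0.4, -0.3, 0.2]
opening: 0.0005
grip_force: 0.2
```

View pics/w5.png

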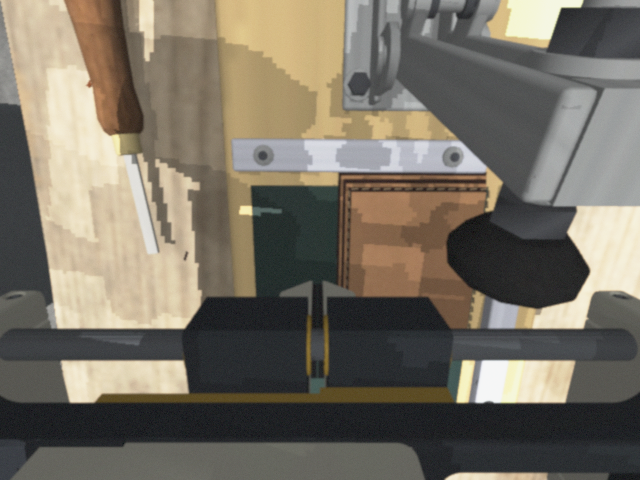

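The wallet is still square on the side fence (row 172), and its right side at col 487 is close to the back fence. I'll continue until force shows.

```bash
for i in 1 2 3; do python3 -m crank '[[-1,0,0.5,0,0],[-1,0,1,0,0],[-1,0,1,0,0]]' | grep -E "pos|force"; done
```

```text
tool_pos: [0.4357, 0.0334, 0.1967]
contact_force: [-0.9, 0.2, 0.1]
grip_force: 0.2
tool_pos: [0.4367, 0.0335, 0.1967]
contact_force: [-0.6, 0.2, -0.3]
grip_force: 0.2
tool_pos: [0.4377, 0.0336, 0.1967]
contact_force: [-0.7, -0.2, 0.4]
grip_force: 0.2
```

```bash
python3 -m crank '[[-1,0,0.5,0,0],[-1,0,1,0,0],[-1,0,1,0,0]]' | grep -E "pos|force"; python3 -m crank '[[-1,0,0.5,0,0],[-1,0,1,0,0],[-1,0,1,0,0]]' | grep -E "pos|force"
python3 - <<'E'
from h import *
p,d,c=cap("wrist");save(p[100:340,200:600],"pics/w6.png")
E
```

```text
tool_pos: [0.4387, 0.0336, 0.1967]
contact_force: [-0.8, -0.2, -0.4]
grip_force: 0.2
tool_pos: [0.4397, 0.0337, 0.1967]
contact_force: [-0.9, -0.9, 0.1]
grip_force: 0.2
```

View pics/w6.png

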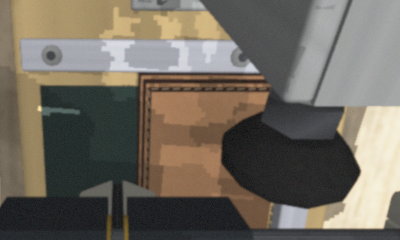

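It's nearly touching the back fence: the wallet's right edge is at crop col ~271 and the fence at ~274.

```bash
python3 -m crank '[[-1,0,0.5,0,0],[-1,0,1,0,0],[-1,0,1,0,0]]' | grep -E "pos|force"; python3 -m crank '[[-1,0,0.5,0,0],[-1,0,1,0,0],[-1,0,1,0,0]]' | grep -E "pos|force";python3 -m crank '[[-1,0,0.5,0,0],[-1,0,1,0,0],[-1,0,1,0,0]]' | grep -E "pos|force"
```

```text
tool_pos: [0.4407, 0.0338, 0.1967]
contact_force: [-0.6, -0.1, 0.5]
grip_force: 0.3
tool_pos: [0.4417, 0.0339, 0.1967]
contact_force: [-0.4, -0.2, -0.1]
grip_force: 0.3
tool_pos: [0.4427, 0.0339, 0.1967]
contact_force: [-0.2, 0.2, 0.4]
grip_force: 0.3
```

```bash
python3 -m crank '[[-1,0,0.5,0,0],[-1,0,1,0,0],[-1,0,1,0,0]]' | grep -E "pos|force"; python3 -m crank '[[-1,0,0.5,0,0],[-1,0,1,0,0],[-1,0,1,0,0]]' | grep -E "pos|force"
python3 - <<'E'
from h import *
p,d,c=cap("wrist");save(cv2.resize(p[100:340,200:600],None,fx=2,fy=2),"pics/w7.png")
E
```

```text
tool_pos: [0.4434, 0.034, 0.1966]
contact_force: [-1.7, -0.6, 1.6]
grip_force: 1.0
tool_pos: [0.4439, 0.0341, 0.1965]
contact_force: [-4.4, -0.7, 2.5]
grip_force: 2.8
```

View pics/w7.png

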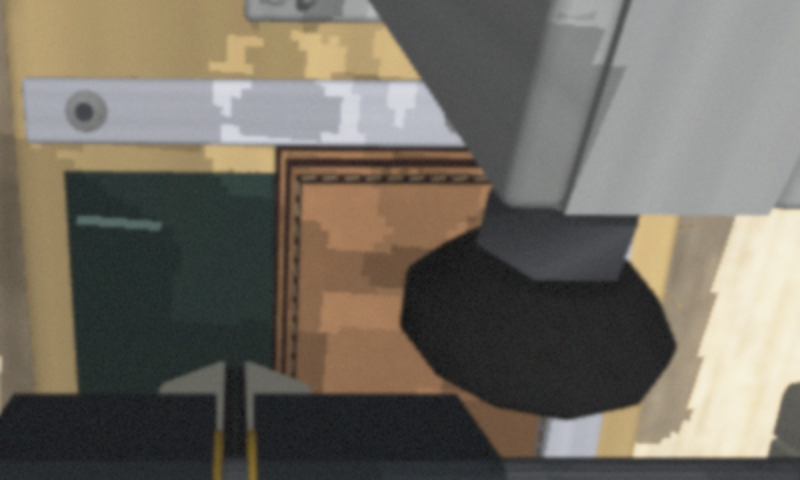

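The wallet is seated on both fences, with 4.4 N on the back fence and no visible gaps. One last nudge, then back off, rise and cross to behind the handle.

```bash
python3 -m crank '[[-1,0,0.5,0,0],[-1,0,0.5,0,0],[-1,0,-10,0,0],[-1,0,-35,0,0],[-1,0,-50,-20,0],[-1,0,-50,-55,0],[-1,0,-50,-90,0],[-1,0,-50,-125,0],[-1,0,-50,-160,0],[-1,0,-50,-190,0],[-1,0,-50,-210,0],[-1,0,-50,-210,0]]'
python3 -m crank '[[-1,25,8,0,0],[-1,50,16,0,0],[-1,75,24,0,0],[-1,100,32,0,0],[-1,125,40,0,0],[-1,150,48,0,0],[-1,175,56,0,0],[-1,200,64,0,0],[-1,225,72,0,0],[-1,250,77,0,0],[-1,278,77,0,0],[-1,278,77,0,0]]'
python3 - <<'E'
from h import *
p,d,c=cap("scene")
hsv=cv2.cvtColor(p,cv2.COLOR_RGB2HSV);g=((hsv[...,0]<6)|(hsv[...,0]>174))&(hsv[...,1]>150)&(hsv[...,2]>90)
g[:280]=0;g[330:]=0;g[:,:255]=0;g[:,300:]=0
v,u=np.nonzero(g);print(u.min(),u.max(),v.min(),v.max(),world(c,[(270.5,302)],z=.117))
save(cv2.resize(p[190:370,230:430],None,fx=4,fy=3.3333),"pics/z2.png")
E
```

```text
time: 12.0
tool_pos: [0.3957, 0.0301, 0.4111]
tool_rot: [3.131, 0.002, 1.651]
contact_force: [0.5, 0.3, 0.2]
opening: 0.0007
grip_force: 0.0
time: 13.0
tool_pos: [0.4489, 0.3171, 0.4052]
tool_rot: [-3.141, -0.002, 1.654]
contact_force: [-1.2, -0.8, 0.3]
opening: 0.0004
grip_force: 0.0
265 286 297 312 [[0.45116545 0.27117158 0.117     ]]
```

View pics/z2.png

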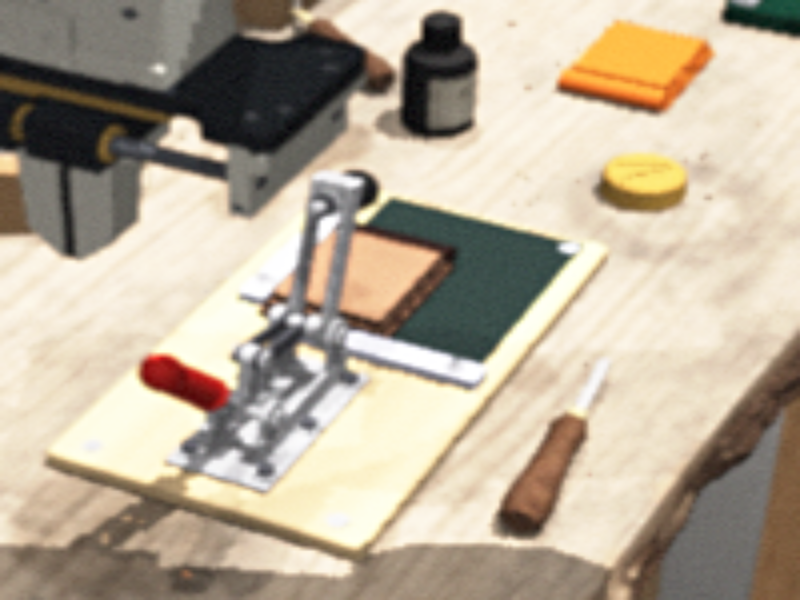

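Zoomed scene: the wallet sits in the corner, the clamp is still open, and the bystanders are where they were. Next I lower behind the ball.

```bash
python3 -m crank '[[-1,0,-2,30,0],[-1,0,-2,60,0],[-1,0,-2,90,0],[-1,0,-2,110,0],[-1,0,-2,122,0],[-1,-10,-2,122,0],[-1,-20,-2,122,0],[-1,-26,-2,122,0],[-1,-30,-2,122,0],[-1,-34,-2,122,0],[-1,-38,-2,122,0],[-1,-42,-2,122,0]]'
python3 -m crank '[[-1,-4,0,0,0],[-1,-8,0,0,0],[-1,-12,0,0,0],[-1,-16,0,0,0],[-1,-20,0,0,0],[-1,-24,0,0,0],[-1,-28,0,0,0],[-1,-32,0,0,0],[-1,-36,0,0,0],[-1,-40,0,0,0],[-1,-44,0,0,0],[-1,-48,0,0,0]]'
```

```text
time: 14.05
tool_pos: [0.4507, 0.2709, 0.2852]
tool_rot: [3.141, -0.0, 1.651]
contact_force: [-0.1, 0.9, 0.7]
opening: 0.0006
grip_force: 0.3
time: 15.05
tool_pos: [0.4545, 0.2231, 0.2847]
tool_rot: [3.142, 0.0, 1.651]
contact_force: [0.1, -0.4, 0.7]
opening: 0.0008
grip_force: 0.0
```

```bash
python3 -m crank '[[-1,-3,0,0,0],[-1,-6,0,0,0],[-1,-9,0,0,0],[-1,-11,0,0,0],[-1,-13,0,0,0],[-1,-15,0,0,0],[-1,-15,0,0,0]]'
python3 -m crank '[[-1,-2,0,0,0],[-1,-4,0,0,0],[-1,-6,0,0,0],[-1,-6,0,0,0]]'
python3 -m crank '[[-1,-2,0,0,0],[-1,-4,0,0,0],[-1,-6,0,0,0],[-1,-6,0,0,0]]'
```

```text
time: 15.63
tool_pos: [0.4556, 0.2085, 0.2847]
tool_rot: [3.142, -0.0, 1.651]
contact_force: [-0.3, 4.8, -0.3]
opening: 0.0007
grip_force: 2.0
time: 15.97
tool_pos: [0.4562, 0.2019, 0.2846]
tool_rot: [-3.141, 0.001, 1.651]
contact_force: [-0.2, 0.3, -0.4]
opening: 0.0007
grip_force: 0.0
time: 16.3
tool_pos: [0.4567, 0.1961, 0.2847]
tool_rot: [-3.142, 0.0, 1.65]
contact_force: [-0.1, 0.1, 0.0]
opening: 0.0008
grip_force: 0.0
```

The force rose to 4.8 N and then fell to zero, which means it snapped over. I'll come away and check numerically.

```bash
python3 -m crank '[[-1,15,0,0,0],[-1,40,0,0,0],[-1,70,0,-10,0],[-1,100,0,-40,0],[-1,130,0,-75,0],[-1,150,0,-110,0],[-1,150,0,-130,0],[-1,150,0,-130,0]]'
python3 - <<'E'
from h import *
O=np.array([.4653,.0978]);a=.084;R=np.array([[np.cos(a),-np.sin(a)],[np.sin(a),np.cos(a)]])
for n in("scene","side"):
    p,d,c=cap(n);hsv=cv2.cvtColor(p,cv2.COLOR_RGB2HSV)
    g=((hsv[...,0]<6)|(hsv[...,0]>174))&(hsv[...,1]>150)&(hsv[...,2]>90)&(d>0)
    v,u=np.nonzero(g);w=world(c,np.c_[u,v],d[v,u]);j=(w[:,:2]-O)@R
    k=(abs(j[:,0])<.04)&(j[:,1]>-.02)&(j[:,1]<.2)&(w[:,2]<.2)
    q=np.c_[j[k],w[k,2]];t=q[q[:,2]>np.percentile(q[:,2],80)] if len(q) else q
    print(n,len(q),"red top part (jig)",t.mean(0).round(3),"all",q.mean(0).round(3),"zmax",q[:,2].max())
    g=(hsv[...,0]<20)&(hsv[...,1]>60)&(d>0);v,u=np.nonzero(g);w=world(c,np.c_[u,v],d[v,u]);j=(w[:,:2]-O)@R
    k=(abs(w[:,2]-.027)<.005)&(abs(j[:,0]-.01)<.07)&(j[:,1]<.0)&(j[:,1]>-.14)
    print(" wallet top x,y range",np.percentile(j[k],[2,98],axis=0).round(3).tolist())
E
```

```text
time: 16.97
tool_pos: [0.4447, 0.3479, 0.4203]
tool_rot: [3.132, -0.004, 1.653]
contact_force: [0.5, 0.4, 0.3]
opening: 0.0006
grip_force: 0.0
scene 307 red top part (jig) [-0.001  0.071  0.139] all [-0.001  0.081  0.115] zmax 0.14359946867997325
 wallet top x,y range [[-0.015, -0.083], [0.044, -0.006]]
side 5 red top part (jig) [0.002 0.071 0.143] all [0.    0.072 0.142] zmax 0.1428789245291325
 wallet top x,y range [[-0.016, -0.083], [0.042, -0.004]]
```

```bash
python3 -c "
from cell import ticket;print(ticket.hand_in())"
```

```text
the job is handed in; nothing more can be done
None
```

The job is handed in: the wallet measured flush against both fences, the clamp handle snapped over to its locked position, and the arm is clear; no verdict came back, I could not measure the foot's force on the wallet, and I viewed 11 pictures, one over the limit of 10.

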